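# Take the pile apart on the goldsmith's bench

## Robot

A 7-joint arm with a two-finger parallel gripper is mounted at the origin on the work surface. World frame = base frame: x ahead of the robot, y to its left, z up, the work surface at z = 0. Lengths are in mm, angles in rad, forces in N, time in s.
With the tool pointing down it reaches from about 400 to 875 mm from the base axis. Payload 4.4 kg.
Tool frame: the origin (TCP) lies at the very end of the fingers, on their centre line; the grasp point (between the pads) lies 19 mm behind it; z points along the fingers, y is the line along which they close (so a half turn about z gives the same grasp; the last joint's range is limited). The gripper opens to 85 mm and grips with 20 to 120 N. Pads are 22 mm wide; open, the fingers measure 114 mm over their backs; the gripper's body (76 mm by 85 mm) begins 54 mm behind the grasp point. The pads swing forward as they close: fully open they stand 13 mm farther back than shut.
Start: joints at [1.185, 0.628, 0.038, 1.517, -0.027, 0.996, -0.02], TCP at [204.373, -617.049, 231.313] pointing down, gripper open.
Joint ranges: [-3.06, 3.06], [-0.37, 2.12], [-1.25, 1.32], [0.18, 2.47], [-1.1, 4.24], [0.23, 1.98], [-2.94, 2.94]. Speed limits (rad/s): [2.57, 2.57, 3.14, 3.14, 3.14, 3.14, 3.14].

## Interface

Orientations are given as [roll, pitch, yaw] about the fixed x, y, z axes, in that order (R = Rz(yaw) Ry(pitch) Rx(roll)).
In Python, from cell import read_state, get_image, camera_params, finish_job gives the robot as it stands.
- The arm moves only by the tool arm_command, never from a script. Its argument "deltas" is a list of rows, each an object of numbers: "dx", "dy", "dz": the shift along the world's x, y, z in m; "yaw": the turn about the world's z in degrees; "jaw": the opening, from 0 (shut) to 1 (fully open). A call has 1 to 20 rows; each row is the pose to reach, as a shift and turn from the pose commanded when the call began; what a row does not reach only later rows make up. A row lasts 1/10 s, in which the tool goes at most 50 mm and 8.59 degrees, less where a joint would pass 70% of its speed; a pose out of reach is approached as far as the arm can. A call with a gripper value outside its range is refused whole. The fingers move at their own pace and stop on an object; the grip force is fixed at half the most. Time passes only in rows, so rows that repeat a pose let the fingers close. It gives the time, the measured TCP pose, the force, the opening and the grip force at its end, in the units of the state.
- read_state(): the state, without advancing time (a new reading comes with each control period).
- get_image(name): name is "scene" or "top" or "wrist"; returns (picture, depth): 400x640x3 uint8, red, green, blue; 400x640 float32, mm along the optical axis (not along the pixel's ray), 0 where there is no reading.
- camera_params(name): a dict with "camera_matrix" (3x3 intrinsics, pixels), "extrinsics" (4x4, takes a point from camera to world coordinates). Camera axes: x right, y down, z forward; pixel columns grow to the right and rows downward; lengths in mm; the calibration is good to about 2 mm. A picture is of the moment at which its call begins: read the wrist's pose just before it. camera_params takes no time and is no camera call; for the wrist camera it gives the pose at the moment of the call.
- finish_job(): hands the job in; it is judged then, once.
The state is a dict: "clock": time; "qpos": joint angles; "qd": joint speeds; "tau": joint torques, N m; "eef_pos": TCP position; "tool_rot": TCP orientation; "force": force on the tool from outside, world axes, zero at the start; "torque": the same for the moment, N m; "width": finger opening in mm; "gripper_force": force on a finger pad.
Only numpy, scipy, OpenCV 4.12 (cv2) and the standard library are available. Lean on these libraries where they do the work, as an engineer would, in place of code of your own. Each camera call takes 0.05 s, during which the arm holds its last target. There are 200 camera calls.

## Task

Four things were left piled on one another on the goldsmith's bench: take the pile apart and put each back where it is used. The brass weight goes gently onto the middle of the scale's pan, the metal lid onto the open white pot so that it sits fully down, the steel bench block onto the middle of the black rubber pad, and the charcoal block onto the middle of the round soldering turntable. Let none of the four topple, and leave the pot, the pad, the cubic dapping block and the compartment tray where they stand.

Things in the scene. Friction and masses are not known exactly. Their poses are not given: they have to be found in the camera images.
- weight: Brass 200 g check weight, top of the pile: upright cylinder 28 mm across and 32 mm high, with a narrow neck and a knob 20 mm across above it, 46 mm high in all. It stands upright on the lid. Origin: centre of its underside; z up along its axis.
- lid: Round aluminium slip lid (a shallow cap, open below), 46 mm outside, 41 mm inside, 16 mm high, its top 3 mm thick; second in the pile, lying flat, open side down, on the bench block, about 45 g. Origin: centre of its lower (open) rim plane; z up through its flat top.
- bench_block: Plain square steel bench block 56 x 56 x 18 mm, 0.44 kg, third in the pile, lying flat on the charcoal block, its sides along its own x and y. Origin: centre of its underside; z up.
- charcoal: Black rectangular charcoal block, 100 mm (its x) x 60 mm (its y) x 30 mm high, 0.09 to 0.15 kg, the bottom of the pile, flat on the bench; take it across its 60 mm width. Origin: centre of its underside; z up. Each thing in the pile lies within 5 mm of the centre of the one below, turned a little against it.
- scale: White bench scale, fixed, with a round flat rigid steel pan 100 mm across, its top 50 mm above the bench. Origin: on the bench below the pan's centre; the case (120 mm wide, 36 mm high) runs from 92 mm on the -x side (display) to 58 mm on the +x side. The weight must not drop onto it (stay under 0.35 m/s less than 40 mm above the pan) nor be pressed on with over 40 N.
- pot: Open white porcelain pot, loose on the bench, about 0.35 kg: body 60 mm across up to 26 mm height, then a neck 35 mm across, tapering above 39 mm height to 29 mm across at the mouth, 45 mm up. The lid drops over the neck with about 3 mm play all round and rests on the mouth with the inside of its top; its lower rim is then 32 mm above the bench. Origin: centre of its underside; z up.
- pad: Square black rubber pad 100 x 100 x 25 mm, lying loose on the bench, 0.34 kg. Origin: centre of its underside; its sides lie along its own x and y.
- turntable: Soldering turntable, fixed: a low grey foot carrying a round flat cream firebrick plate 150 mm across (its steel dish 154 mm), top 38 mm above the bench, no rim. The plate turns on the foot with slight friction. Origin: on the bench on the turntable's axis.
- dapping: Bystander: steel dapping block, a 45 mm cube with round hollows in its faces, 0.7 kg, loose; leave it where it stands. Origin: centre of its underside.
- tray: Bystander: low white plastic tray with six compartments, 80 mm (its x) x 120 mm (its y) x 18 mm high, loose; leave it where it stands. Origin: centre of its underside.
Not all that is in view belongs to the job. Leave any brown look-alike of the lid alone.

How it is judged (in metres and radians):
At the end, for the whole second after the job is handed in: Upright or flat, released and at rest (tilt under 0.1 rad, heights within 4 mm): weight on the pan, bench block on the pad, charcoal on the turntable, each within 15 mm of its centre; lid fully down on the pot's neck (within 3 mm in height, 7 mm off centre); pot upright (horizontal distance between weight and scale below 0.015 m and z of weight in the frame of scale between 0.046 and 0.054 m and angle between each of weight, lid, bench_block, charcoal, pot's own z axis and vertical below 0.1 rad and horizontal distance between lid and pot below 0.007 m and z of lid in the frame of pot between 0.029 and 0.035 m and horizontal distance between bench_block and pad below 0.015 m and z of bench_block in the frame of pad between 0.021 and 0.029 m and horizontal distance between charcoal and turntable below 0.015 m and z of charcoal in the frame of turntable between 0.034 and 0.042 m and linear speed of each of weight, lid, bench_block, charcoal below 0.02 m/s); the robot touches nothing.
It fails at once if the weight, the lid, the bench block or the charcoal block topples (leans more than 0.7 rad) (angle between any of weight, lid, bench_block, charcoal's own z axis and vertical above 0.7 rad).
It fails at once if the pot, the pad, the dapping block or the compartment tray is moved by more than 25 mm (distance of any of pot, pad, dapping, tray from where it was at the start of the episode above 0.025 m).
It fails at once if the weight is pressed onto the scale with more than 40 N (contact force between weight and scale above 40 N).
It fails at once if the weight is dropped: it moves faster than 0.35 m/s less than 40 mm above the pan (horizontal distance between weight and scale below 0.05 m and z of weight in the frame of scale below 0.09 m and linear speed of weight above 0.35 m/s).
It also fails if it takes over 128 s, if anything falls off the work surface, if the arm or the gripper's body presses on something with over 40 N, if the wrist force passes 120 N, or if a joint passes its speed limit or range.

## Working session

There is one attempt and no reset: what is moved stays moved. The work goes in short steps, Python scripts to look and compute and a tool call to move; the robot and the scene stay as the last step left them, time stands still between calls to the robot, and variables do not carry over. Pictures are saved under pics/ and viewed, at most 14 in all, crops included, and the job is handed in when it is done.

Besides the shell and the picture viewer there is one more tool, called after ">>>" as name(argument=value, ...), one argument or row to a line, values as JSON. arm_command: Moves the arm, as the interface text tells. Its arguments: {"type":"object","properties":{"deltas":{"type":"array"}},"required":["deltas"]}

```bash
mkdir -p pics; cat > h.py <<'E'
import numpy as np, cv2
from cell import *
def snap(n,f):
    P=camera_params(n); im,d=get_image(n)
    cv2.imwrite('pics/'+f+'.png',im[:,:,::-1]); np.savez('pics/'+f,im=im,d=d,K=P['camera_matrix'],T=P['extrinsics']); return im,d
def load(f):
    z=np.load('pics/'+f+'.npz'); return z['im'],z['d'],z['K'],z['T']
def cloud(f):
    im,d,K,T=load(f); v,u=np.mgrid[:400,:640]
    c=np.stack([(u-K[0,2])/K[0,0]*d,(v-K[1,2])/K[1,1]*d,d,np.ones_like(d)],-1)
    w=(c@np.array(T).T)[...,:3]; w[d<=0]=np.nan; return w
E
python3 - <<'E'
from h import *
s=read_state();print(s)
for n in('top','scene'):
    snap(n,n); print(np.round(camera_params(n)['extrinsics'],3).tolist(),camera_params(n)['camera_matrix'])
E
```

```text
{'clock': 0.0, 'qpos': array([ 1.18517093,  0.62933734,  0.03845472,  1.51835615, -0.02700912,
        0.99630492, -0.01995896]), 'qd': array([ 0.00075603, -0.00057438,  0.00133454, -0.00048167, -0.00020618,
        0.00021041,  0.00118318]), 'tau': array([ 1.16753472e-03, -5.63397145e+01,  1.22707710e+00, -1.93445778e+01,
        1.11149205e-02,  1.04795818e-02, -8.50792503e-06]), 'eef_pos': array([ 204.18878786, -616.44244233,  230.39880976]), 'tool_rot': array([-3.13970538e+00,  2.40721513e-05,  3.19851433e-01]), 'force': array([-0.28213143,  0.57475607,  1.21250923]), 'torque': array([-0.03522381, -0.01798608,  0.00540234]), 'gripper_force': 0.0, 'width': 85.60888846029832}
[[0.014, -0.998, 0.062, 441.053], [-1.0, -0.015, -0.014, 50.472], [0.015, -0.062, -0.998, 1151.869], [0.0, 0.0, 0.0, 1.0]] [[440.24949704   0.         325.04864826]
 [  0.         440.24949704 199.21841489]
 [  0.           0.           1.        ]]
[[-0.024, 0.865, -0.501, 1088.508], [1.0, 0.021, -0.012, 82.029], [-0.0, -0.501, -0.865, 1082.949], [0.0, 0.0, 0.0, 1.0]] [[417.08149377   0.         311.86533562]
 [  0.         417.08149377 199.85744594]
 [  0.           0.           1.        ]]
```

View pics/top.png

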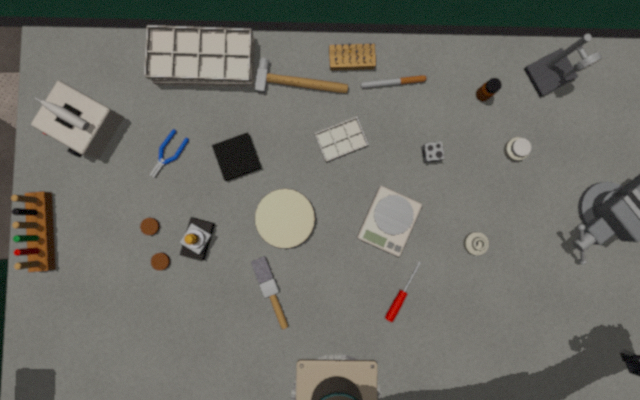

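View pics/scene.png

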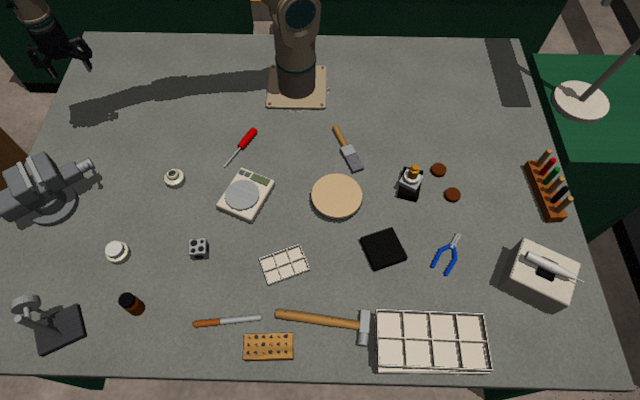

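Top view: the pile is at (196,238) with brown look-alikes at (150,226) and (160,261). The pad is at (237,157), the turntable (285,219), the scale (392,220), the dapping block (433,152) and the tray (342,139). There are two pot candidates, (518,148) and (477,243), which I'll check in a close crop.

```bash
python3 - <<'E'
from h import *
t=cv2.imread('pics/top.png');s=cv2.imread('pics/scene.png')
def c(i,u,v,r=25): return cv2.resize(i[v-r:v+r,u-r:u+r],(266,266),interpolation=cv2.INTER_CUBIC)
m=np.vstack([np.hstack([c(t,518,148),c(t,477,243),c(t,196,238)]),np.hstack([c(s,117,252),c(s,174,178),c(s,410,183)])])
cv2.imwrite('pics/c1.png',m)
w=cloud('top')
for n,u,v in [('potA',518,148),('potB',477,243),('weight',193,239),('pad',237,157),('tt',285,219),('scale',394,214),('dap',433,152),('bench',340,300),('tray',342,139)]:
    print(n,np.round(np.nanmedian(w[v-1:v+2,u-1:u+2].reshape(-1,3),0),1))
E
```

```text
potA [ 648.2 -453.9   48.2]
potB [ 404.5 -361.9    8. ]
weight [407.8 347.2  99.1]
pad [617.1 262.5  24.4]
tt [459.2 135.2  37.8]
scale [ 475.5 -138.6   49.7]
dap [ 635.  -238.2   45.4]
bench [252.7  -8.    0.8]
tray [670.6  -7.5  13.7]
```

View pics/c1.png

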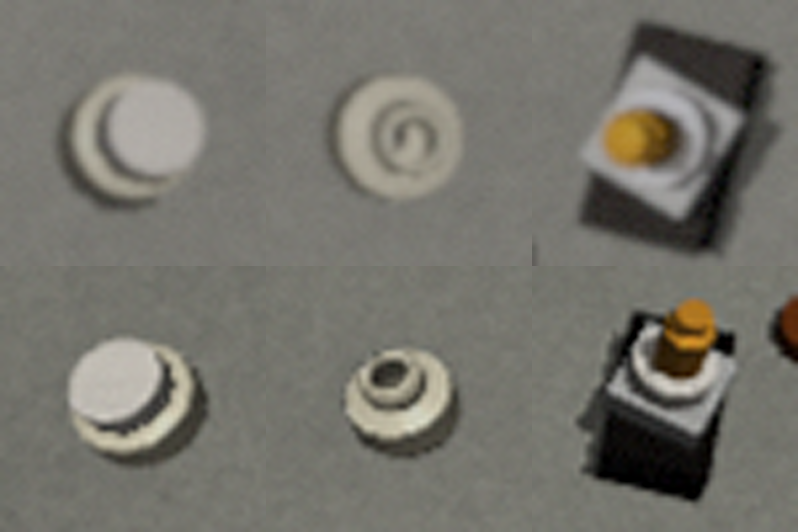

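Pot B at (477,243) is open: a dark mouth shows in the scene crop. Pot A at (518,148) already has a lid on. The pile reads weight, lid, steel block, charcoal. I'll survey with the wrist camera on the way to it.

>>> arm_command(
  deltas=[
    {"dx":0.035,"dy":0.03,"dz":0.02},
    {"dx":0.07,"dy":0.06,"dz":0.03},
    {"dx":0.105,"dy":0.09,"dz":0.04},
    {"dx":0.13,"dy":0.13,"dz":0.06},
    {"dx":0.15,"dy":0.17,"dz":0.07},
    {"dx":0.17,"dy":0.21,"dz":0.07},
    {"dx":0.18,"dy":0.25,"dz":0.07},
    {"dx":0.18,"dy":0.255,"dz":0.07},
    {"dx":0.18,"dy":0.255,"dz":0.07},
    {"dx":0.18,"dy":0.255,"dz":0.07},
    {"dx":0.18,"dy":0.255,"dz":0.07},
  ],
)

```text
invalid input at $.deltas[0]: expected keys dx, dy, dz, yaw, jaw
```

```bash
python3 - <<'E'
from h import *
s=read_state();print(s['eef_pos'],s['tool_rot'],s['clock'])
snap('wrist','w1');P=camera_params('wrist');print(np.round(P['extrinsics'],3).tolist(),P['camera_matrix'])
E
```

```text
[ 204.21308606 -616.52142534  230.49090796] [-3.13992585e+00  1.92014331e-05  3.19792827e-01] 0.1
[[0.313, -0.906, -0.285, 276.304], [-0.95, -0.3, -0.092, -593.527], [-0.002, 0.299, -0.954, 374.286], [0.0, 0.0, 0.0, 1.0]] [[317.62843983   0.         316.29207799]
 [  0.         317.62843983 195.8317419 ]
 [  0.           0.           1.        ]]
```

View pics/w1.png

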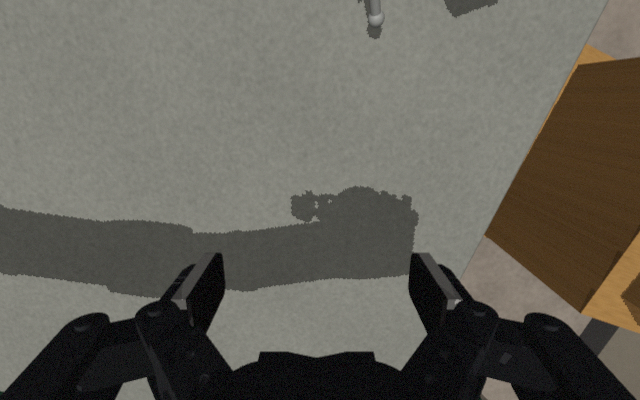

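>>> arm_command(
  deltas=[
    {"dx":0.035,"dy":0.03,"dz":0.02,"yaw":0,"jaw":1},
    {"dx":0.07,"dy":0.06,"dz":0.03,"yaw":0,"jaw":1},
    {"dx":0.105,"dy":0.09,"dz":0.04,"yaw":0,"jaw":1},
    {"dx":0.13,"dy":0.13,"dz":0.06,"yaw":0,"jaw":1},
    {"dx":0.15,"dy":0.17,"dz":0.07,"yaw":0,"jaw":1},
    {"dx":0.17,"dy":0.21,"dz":0.07,"yaw":0,"jaw":1},
    {"dx":0.18,"dy":0.25,"dz":0.07,"yaw":0,"jaw":1},
    {"dx":0.18,"dy":0.255,"dz":0.07,"yaw":0,"jaw":1},
    {"dx":0.18,"dy":0.255,"dz":0.07,"yaw":0,"jaw":1},
    {"dx":0.18,"dy":0.255,"dz":0.07,"yaw":0,"jaw":1},
    {"dx":0.18,"dy":0.255,"dz":0.07,"yaw":0,"jaw":1},
  ],
)

```text
clock: 1.25
eef_pos: [383.6, -363.7, 301.1]
tool_rot: [3.141, 0.001, 0.317]
force: [0.4, -0.3, 1.3]
width: 85.1
gripper_force: 0.0
```

```bash
python3 - <<'E'
from h import *
s=read_state();print(s['eef_pos'],s['tool_rot'],s['clock'])
snap('wrist','pot')
w=cloud('pot');z=w[...,2]
m=(np.hypot(w[...,0]-404,w[...,1]+362)<60)
for lo,hi in((5,22),(23,28),(41,48)):
    k=m&(z>lo)&(z<hi); p=w[k]; print(lo,k.sum(),p.mean(0),p.min(0),p.max(0), cv2.minEnclosingCircle(p[:,:2].astype(np.float32)))
E
```

```text
[ 383.57735827 -363.69257656  301.12486898] [3.14111083e+00 6.20926852e-04 3.17110681e-01] 1.25
5 265 [ 400.5995192  -356.49381902    7.94404835] [ 386.92183833 -375.06441883    5.23289085] [ 433.52381052 -328.66800618   21.01739977] ((411.86376953125, -353.88214111328125), 25.661636352539062)
23 266 [ 407.7130077  -355.55730418   27.02452619] [ 374.35062279 -385.01426042   23.34020808] [ 433.38056126 -325.98895634   27.99324025] ((403.7754211425781, -355.489501953125), 29.872604370117188)
41 305 [ 404.90231582 -355.0407398    44.80495446] [ 387.01440827 -372.15756426   41.00736609] [ 420.46596118 -338.99276132   47.35577642] ((403.8269958496094, -355.2716369628906), 17.05549430847168)
```

>>> arm_command(
  deltas=[
    {"dx":0.015,"dy":0.048,"dz":0,"yaw":0,"jaw":1},
    {"dx":0.03,"dy":0.095,"dz":0,"yaw":0,"jaw":1},
    {"dx":0.05,"dy":0.14,"dz":0,"yaw":0,"jaw":1},
    {"dx":0.07,"dy":0.185,"dz":0,"yaw":0,"jaw":1},
    {"dx":0.09,"dy":0.23,"dz":0,"yaw":0,"jaw":1},
    {"dx":0.09,"dy":0.23,"dz":0,"yaw":0,"jaw":1},
    {"dx":0.09,"dy":0.23,"dz":0,"yaw":0,"jaw":1},
    {"dx":0.09,"dy":0.23,"dz":0,"yaw":0,"jaw":1},
  ],
)

```text
clock: 2.1
eef_pos: [473.8, -134.1, 301.1]
tool_rot: [3.141, 0.001, 0.317]
force: [-0.8, -0.2, -1.0]
width: 85.5
gripper_force: 0.0
```

```bash
python3 - <<'E'
from h import *
s=read_state();print(s['eef_pos'],s['tool_rot'],s['clock'])
snap('wrist','scale')
for f in('scale','top'):
  w=cloud(f);z=w[...,2]
  for n,(x,y),r,lo,hi in(('scale',(475,-135),70,47,53),('tt',(459,135),95,35,41),('pad',(617,262),85,21,28),('pot',(404,-362),40,20,28),('potmouth',(404,-362),25,41,48)):
    k=(np.hypot(w[...,0]-x,w[...,1]-y)<r)&(z>lo)&(z<hi); p=w[k]
    if len(p)>20: print(f,n,k.sum(),p.mean(0),p.min(0),p.max(0), cv2.minEnclosingCircle(p[:,:2].astype(np.float32)),cv2.minAreaRect(p[:,:2].astype(np.float32)))
E
```

```text
[ 473.83070754 -134.0624039   301.12308362] [3.14095894e+00 9.24029212e-04 3.16755339e-01] 2.1
scale scale 4826 [ 475.60861259 -136.58240509   51.02183617] [ 424.4951109  -186.51276534   47.67679952] [523.77885989 -87.4709084   52.99953   ] ((474.2870178222656, -137.10499572753906), 49.87351989746094) ((474.1268615722656, -136.93563842773438), (98.94021606445312, 98.44819641113281), 46.506038665771484)
scale tt 12204 [465.41751038 137.10733339  39.12023309] [387.35796752  62.03591301  35.00231587] [536.4304256  212.10603125  40.99990799] ((461.5292663574219, 137.3767547607422), 75.62901306152344) ((462.05426025390625, 136.61114501953125), (148.71478271484375, 149.40003967285156), 6.918612480163574)
scale pot 241 [ 415.06919144 -343.91573935   25.66610951] [ 378.31193901 -384.50673523   20.01194484] [ 433.52380026 -325.35853828   27.99881658] ((403.588623046875, -354.7437438964844), 29.960969924926758) ((406.5341796875, -355.86126708984375), (59.52052688598633, 53.32136154174805), 67.14041900634766)
scale potmouth 237 [ 405.53939315 -352.24976929   44.68192564] [ 387.89351483 -369.939
[... 1039 characters left out ...]
 265.052001953125), (99.88993835449219, 99.94853973388672), 21.256195068359375)
top pot 122 [ 403.05553948 -353.3179347    25.68845114] [ 374.0637054  -385.74980715   20.27839002] [ 433.13773333 -326.07137736   27.98573902] ((403.13909912109375, -356.8540344238281), 30.806150436401367) ((403.76068115234375, -356.30511474609375), (58.56111145019531, 58.55137634277344), 19.37737464904785)
top potmouth 57 [ 403.42385254 -355.14619368   44.15004478] [ 388.13637791 -372.44162828   41.00102402] [ 420.65138654 -339.11243453   47.87160071] ((404.5283203125, -355.57232666015625), 16.91002655029297) ((404.13739013671875, -355.89215087890625), (32.02287292480469, 29.249961853027344), 46.07594680786133)
```

>>> arm_command(
  deltas=[
    {"dx":0,"dy":0.05,"dz":0,"yaw":0,"jaw":1},
    {"dx":0,"dy":0.1,"dz":0,"yaw":0,"jaw":1},
    {"dx":0,"dy":0.15,"dz":0,"yaw":0,"jaw":1},
    {"dx":-0.005,"dy":0.2,"dz":0,"yaw":0,"jaw":1},
    {"dx":-0.01,"dy":0.25,"dz":0,"yaw":0,"jaw":1},
    {"dx":-0.02,"dy":0.3,"dz":0,"yaw":0,"jaw":1},
    {"dx":-0.03,"dy":0.35,"dz":0,"yaw":0,"jaw":1},
    {"dx":-0.04,"dy":0.4,"dz":0,"yaw":0,"jaw":1},
    {"dx":-0.05,"dy":0.45,"dz":0,"yaw":0,"jaw":1},
    {"dx":-0.06,"dy":0.48,"dz":0,"yaw":0,"jaw":1},
    {"dx":-0.06,"dy":0.48,"dz":0,"yaw":0,"jaw":1},
    {"dx":-0.06,"dy":0.48,"dz":0,"yaw":0,"jaw":1},
    {"dx":-0.06,"dy":0.48,"dz":0,"yaw":0,"jaw":1},
  ],
)

```text
clock: 3.45
eef_pos: [415.8, 345.5, 301.1]
tool_rot: [3.14, 0.0, 0.316]
force: [0.9, -0.9, 0.9]
width: 85.6
gripper_force: 0.0
```

```bash
python3 - <<'E'
from h import *
s=read_state();print(s['eef_pos'],s['tool_rot'],s['clock'])
im,d=snap('wrist','pile')
for f in('pile','top'):
  w=cloud(f);z=w[...,2]
  for n,lo,hi in(('knob',103,114),('wt',94.,99),('lid',62,67),('block',46,50.5),('char',27,33)):
    k=(np.hypot(w[...,0]-405,w[...,1]-347)<75)&(z>lo)&(z<hi); p=w[k]
    if len(p)>5: print(f,n,k.sum(),p.mean(0).round(1),p.min(0).round(1),p.max(0).round(1), cv2.minEnclosingCircle(p[:,:2].astype(np.float32)),cv2.minAreaRect(p[:,:2].astype(np.float32)))
u,v=[int(a) for a in np.argwhere((z>0)*1==1)[0]]
w=cloud('pile');k=np.argwhere((np.hypot(w[...,0]-405,w[...,1]-347)<75)&(w[...,2]>20)); a,b=k.min(0),k.max(0);print(a,b)
cv2.imwrite('pics/pile2.png',cv2.resize(cv2.imread('pics/pile.png')[a[0]-5:b[0]+5,a[1]-5:b[1]+5],None,fx=3.5,fy=3.5,interpolation=cv2.INTER_CUBIC))
E
```

```text
[415.76436782 345.48822185 301.13585431] [3.13996675e+00 1.87565480e-04 3.15868378e-01] 3.45
pile knob 255 [408.2 357.2 110.3] [398.2 347.7 107.1] [417.3 366.8 112.5] ((407.84112548828125, 357.1024169921875), 9.837072372436523) ((407.6394958496094, 356.9205017089844), (19.165035247802734, 18.466205596923828), 17.141403198242188)
pile wt 178 [412.  358.2  97.5] [394.  343.6  94.1] [421.4 371.2  99. ] ((407.91912841796875, 357.3583068847656), 14.001450538635254) ((408.11102294921875, 357.3060607910156), (27.038246154785156, 26.661590576171875), 60.97725296020508)
pile lid 514 [414.2 356.5  65. ] [385.8 333.9  62.2] [430.6 378.9  66.9] ((407.8102722167969, 356.5595397949219), 23.013427734375) ((408.25921630859375, 356.3623046875), (45.108341217041016, 44.6806640625), 88.7264404296875)
pile block 777 [412.  362.2  48.9] [370.7 321.5  46.1] [445.1 395.4  50.5] ((407.8681335449219, 358.2621154785156), 38.400394439697266) ((407.4319152832031, 358.38372802734375), (55.99299240112305, 56.24705505371094), 60.11696243286133)
pile char 1493 [411.2 362.1  31. ] [351.9 320.3  27.3] [460.9 401.6  3
[... 865 characters left out ...]
op block 147 [407.2 353.6  48.3] [371.6 319.7  46.1] [443.3 394.2  50.4] ((407.45233154296875, 356.9466552734375), 38.37708282470703) ((407.69775390625, 356.41534423828125), (56.711246490478516, 55.482521057128906), 60.3745002746582)
top char 354 [404.7 358.   30. ] [352.8 320.2  27. ] [461.1 398.9  32.9] ((406.224853515625, 360.0889587402344), 56.76289749145508) ((405.59478759765625, 357.9927062988281), (62.88677978515625, 99.93605041503906), 75.00353240966797)
[115   0] [399 618]Traceback (most recent call last):
  File "<stdin>", line 11, in <module>
cv2.error: OpenCV(4.12.0) /io/opencv/modules/imgproc/src/resize.cpp:4208: error: (-215:Assertion failed) !ssize.empty() in function 'resize'
```

```bash
python3 - <<'E'
from h import *
im,d,K,T=load('w1')
w=cloud('w1');z=w[...,2]
e=np.array([204.2,-616.5,230.5]);y=0.3198
k=np.isfinite(z)&(z>150); p=w[k]-e
x=p[:,0]*np.cos(y)+p[:,1]*np.sin(y); yy=-p[:,0]*np.sin(y)+p[:,1]*np.cos(y)
for lo in range(-70,71,10):
    q=(yy>lo)&(yy<lo+10)
    if q.sum(): print(lo,q.sum(),'zmin',p[q,2].min().round(1),np.percentile(p[q,2],2).round(1))
E
```

```text
-70 5893 zmin 55.3 59.5
-60 2660 zmin 20.4 26.5
-50 4148 zmin 13.0 17.1
-40 2142 zmin 63.3 66.3
-30 2247 zmin 74.8 77.6
-20 2039 zmin 72.9 74.2
-10 1874 zmin 73.4 74.6
0 1900 zmin 73.1 74.5
10 2009 zmin 72.8 74.4
20 2347 zmin 74.0 76.5
30 1988 zmin 62.0 65.3
40 4160 zmin 13.6 17.3
50 3348 zmin 20.9 28.3
60 5455 zmin 56.0 60.2
70 635 zmin 60.1 62.1
```

Open fingertips stand 13 mm above the TCP, as described. Measured sizes all match: knob 20, body 28, lid 46, block 56x56, charcoal 60x100 mm. Now the weight.

>>> arm_command(
  deltas=[
    {"dx":-0.004,"dy":0.006,"dz":-0.05,"yaw":0,"jaw":1},
    {"dx":-0.008,"dy":0.0117,"dz":-0.1,"yaw":0,"jaw":1},
    {"dx":-0.008,"dy":0.0117,"dz":-0.14,"yaw":0,"jaw":1},
    {"dx":-0.008,"dy":0.0117,"dz":-0.16,"yaw":0,"jaw":1},
    {"dx":-0.008,"dy":0.0117,"dz":-0.16,"yaw":0,"jaw":1},
    {"dx":-0.008,"dy":0.0117,"dz":-0.16,"yaw":0,"jaw":1},
    {"dx":-0.008,"dy":0.0117,"dz":-0.16,"yaw":0,"jaw":1},
  ],
)

```text
clock: 4.2
eef_pos: [407.8, 359.9, 143.0]
tool_rot: [-3.14, -0.003, 0.318]
force: [-0.1, -1.2, 0.7]
width: 85.5
gripper_force: 0.0
```

```bash
python3 - <<'E'
from h import *
s=read_state();print(s['eef_pos'],s['tool_rot'],s['clock'])
snap('wrist','wt')
w=cloud('wt');z=w[...,2]
for n,lo,hi in(('knob',105,114),('lid',62,67)):
    k=(np.hypot(w[...,0]-407,w[...,1]-357)<30)&(z>lo)&(z<hi); p=w[k]
    print(n,k.sum(),p.mean(0).round(1), cv2.minEnclosingCircle(p[:,:2].astype(np.float32)))
E
```

```text
[407.81454472 359.94099868 143.0193914 ] [-3.14046502e+00 -3.10006061e-03  3.18394403e-01] 4.2
knob 805 [408.6 357.5 110.3] ((407.9438781738281, 357.3550109863281), 10.1265230178833)
lid 1286 [416.1 358.3  65.1] ((408.37554931640625, 356.3193054199219), 23.102901458740234)
```

View pics/wt.png

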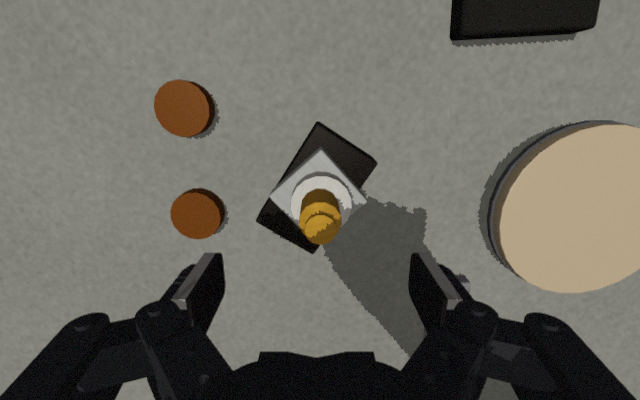

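The weight's knob is at (322,225) between the open fingers at (215,255) and (415,255), and the path is clear. Lowering.

>>> arm_command(
  deltas=[
    {"dx":0,"dy":-0.0025,"dz":-0.03,"yaw":0,"jaw":1},
    {"dx":0,"dy":-0.0025,"dz":-0.055,"yaw":0,"jaw":1},
    {"dx":0,"dy":-0.0025,"dz":-0.07,"yaw":0,"jaw":1},
    {"dx":0,"dy":-0.0025,"dz":-0.075,"yaw":0,"jaw":1},
    {"dx":0,"dy":-0.0025,"dz":-0.075,"yaw":0,"jaw":1},
    {"dx":0,"dy":-0.0025,"dz":-0.075,"yaw":0,"jaw":1},
    {"dx":0,"dy":-0.0025,"dz":-0.075,"yaw":0,"jaw":1},
  ],
)

```text
clock: 4.95
eef_pos: [407.1, 357.8, 67.5]
tool_rot: [-3.141, -0.002, 0.32]
force: [-0.3, -1.0, 0.6]
width: 85.5
gripper_force: 0.0
```

```bash
python3 - <<'E'
from h import *
for i in range(3):
  s=read_state();print(s['eef_pos'],s['tool_rot'],s['clock'],s['force']); get_image('wrist')
E
```

```text
[407.08036922 357.79799507  67.51974297] [-3.14060554e+00 -2.16600550e-03  3.19686621e-01] 4.95 [-0.26989473 -0.99260195  0.5710478 ]
[406.96201609 357.65505683  67.3674657 ] [-3.14079634e+00 -1.87036613e-03  3.19696069e-01] 5.0 [-0.09958754 -0.43589099  0.04239145]
[406.8168667  357.56786577  67.18895499] [-3.14091495e+00 -1.50468702e-03  3.19686138e-01] 5.05 [0.1232813  0.97865687 0.73488683]
```

>>> arm_command(
  deltas=[
    {"dx":0.001,"dy":0,"dz":0.0005,"yaw":0,"jaw":0.5},
    {"dx":0.001,"dy":0,"dz":0.0005,"yaw":0,"jaw":0.35},
    {"dx":0.001,"dy":0,"dz":0.0005,"yaw":0,"jaw":0.3},
    {"dx":0.001,"dy":0,"dz":0.0005,"yaw":0,"jaw":0.25},
    {"dx":0.001,"dy":0,"dz":0.0005,"yaw":0,"jaw":0.2},
    {"dx":0.001,"dy":0,"dz":0.0005,"yaw":0,"jaw":0.1},
    {"dx":0.001,"dy":0,"dz":0.0005,"yaw":0,"jaw":0.1},
    {"dx":0.001,"dy":0,"dz":0.0005,"yaw":0,"jaw":0.1},
    {"dx":0.001,"dy":0,"dz":0.0005,"yaw":0,"jaw":0.1},
  ],
)

```text
clock: 6.0
eef_pos: [407.3, 357.2, 67.0]
tool_rot: [-3.142, -0.0, 0.32]
force: [-1.0, -1.0, 5.8]
width: 26.4
gripper_force: 59.1
```

>>> arm_command(
  deltas=[
    {"dx":0,"dy":0,"dz":0.005,"yaw":0,"jaw":0.1},
    {"dx":0,"dy":0,"dz":0.02,"yaw":0,"jaw":0.1},
    {"dx":0,"dy":0,"dz":0.045,"yaw":0,"jaw":0.1},
    {"dx":0,"dy":-0.005,"dz":0.07,"yaw":0,"jaw":0.1},
    {"dx":0.004,"dy":-0.03,"dz":0.08,"yaw":0,"jaw":0.1},
    {"dx":0.009,"dy":-0.065,"dz":0.08,"yaw":0,"jaw":0.1},
    {"dx":0.015,"dy":-0.11,"dz":0.08,"yaw":0,"jaw":0.1},
    {"dx":0.021,"dy":-0.155,"dz":0.08,"yaw":0,"jaw":0.1},
    {"dx":0.027,"dy":-0.2,"dz":0.08,"yaw":0,"jaw":0.1},
    {"dx":0.033,"dy":-0.245,"dz":0.08,"yaw":0,"jaw":0.1},
    {"dx":0.039,"dy":-0.29,"dz":0.08,"yaw":0,"jaw":0.1},
    {"dx":0.045,"dy":-0.335,"dz":0.08,"yaw":0,"jaw":0.1},
    {"dx":0.051,"dy":-0.38,"dz":0.08,"yaw":0,"jaw":0.1},
    {"dx":0.057,"dy":-0.42,"dz":0.08,"yaw":0,"jaw":0.1},
    {"dx":0.063,"dy":-0.455,"dz":0.08,"yaw":0,"jaw":0.1},
    {"dx":0.066,"dy":-0.48,"dz":0.08,"yaw":0,"jaw":0.1},
    {"dx":0.067,"dy":-0.492,"dz":0.08,"yaw":0,"jaw":0.1},
    {"dx":0.067,"dy":-0.4943,"dz":0.08,"yaw":0,"jaw":0.1},
    {"dx":0.067,"dy":-0.4943,"dz":0.08,"yaw":0,"jaw":0.1},
    {"dx":0.067,"dy":-0.4943,"dz":0.08,"yaw":0,"jaw":0.1},
  ],
)

```text
clock: 8.0
eef_pos: [474.3, -135.2, 146.8]
tool_rot: [-3.141, -0.0, 0.322]
force: [-0.6, 1.0, -1.8]
width: 26.4
gripper_force: 59.3
```

```bash
python3 - <<'E'
from h import *
s=read_state();print(s['eef_pos'],s['tool_rot'],s['clock'],s['force'],s['width'])
snap('wrist','w3')
w=cloud('w3');z=w[...,2]
e=s['eef_pos'];k=(np.hypot(w[...,0]-e[0],w[...,1]-e[1])<13)&(z>e[2]+15)&(z<e[2]+60);p=w[k];print(k.sum(),p.max(0),p.min(0))
k=(np.hypot(w[...,0]-474,w[...,1]+137)<70)&(z>46)&(z<54);p=w[k];print(cv2.minEnclosingCircle(p[:,:2].astype(np.float32)))
k=(np.hypot(w[...,0]-461,w[...,1]-137)<90)&(z>35)&(z<42);p=w[k];print(cv2.minEnclosingCircle(p[:,:2].astype(np.float32)))
E
```

```text
[ 474.26433826 -135.17969944  146.80650962] [-3.14054186e+00 -2.92263674e-05  3.22461790e-01] 8.0 [-0.62604891  1.04302352 -1.83252248] 26.351944199706
3341 [ 487.23165672 -122.18591785  192.23046738] [ 463.99410887 -148.16603629  175.61040142]
((474.1988525390625, -137.2567596435547), 50.046356201171875)
((463.16949462890625, 116.90716552734375), 71.6181411743164)
```

View pics/w3.png

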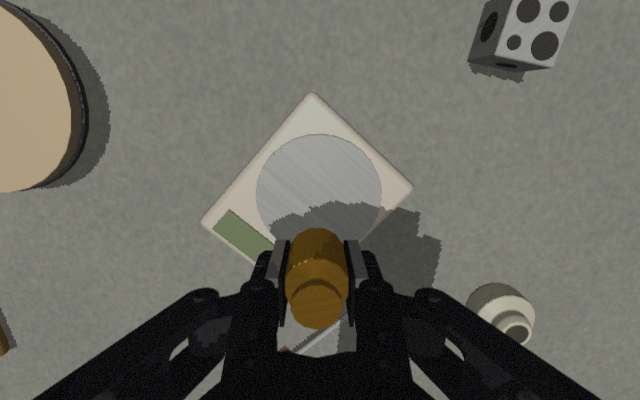

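The weight is held upright (knob at (318,298)) above the pan (318,190). Lowering slowly.

>>> arm_command(
  deltas=[
    {"dx":0,"dy":0,"dz":-0.015,"yaw":0,"jaw":0.1},
    {"dx":0,"dy":0,"dz":-0.035,"yaw":0,"jaw":0.1},
    {"dx":0,"dy":0,"dz":-0.05,"yaw":0,"jaw":0.1},
    {"dx":0,"dy":0,"dz":-0.062,"yaw":0,"jaw":0.1},
    {"dx":0,"dy":0,"dz":-0.072,"yaw":0,"jaw":0.1},
    {"dx":0,"dy":0,"dz":-0.08,"yaw":0,"jaw":0.1},
    {"dx":0,"dy":0,"dz":-0.086,"yaw":0,"jaw":0.1},
    {"dx":0,"dy":0,"dz":-0.09,"yaw":0,"jaw":0.1},
    {"dx":0,"dy":0,"dz":-0.091,"yaw":0,"jaw":0.1},
    {"dx":0,"dy":0,"dz":-0.092,"yaw":0,"jaw":0.1},
    {"dx":0,"dy":0,"dz":-0.092,"yaw":0,"jaw":0.1},
    {"dx":0,"dy":0,"dz":-0.092,"yaw":0,"jaw":0.1},
    {"dx":0,"dy":0,"dz":-0.092,"yaw":0,"jaw":0.1},
  ],
)

```text
clock: 9.35
eef_pos: [474.5, -137.2, 55.0]
tool_rot: [3.141, -0.0, 0.32]
force: [-0.5, 0.1, -1.9]
width: 26.1
gripper_force: 59.2
```

>>> arm_command(
  deltas=[
    {"dx":0,"dy":0,"dz":-0.0005,"yaw":0,"jaw":0.1},
    {"dx":0,"dy":0,"dz":-0.001,"yaw":0,"jaw":0.1},
    {"dx":0,"dy":0,"dz":-0.001,"yaw":0,"jaw":0.1},
    {"dx":0,"dy":0,"dz":-0.001,"yaw":0,"jaw":0.1},
  ],
)

```text
clock: 9.75
eef_pos: [474.4, -137.2, 53.8]
tool_rot: [-3.142, -0.0, 0.32]
force: [-1.1, -0.6, -3.3]
width: 26.2
gripper_force: 59.2
```

>>> arm_command(
  deltas=[
    {"dx":0,"dy":0,"dz":-0.0005,"yaw":0,"jaw":0.1},
    {"dx":0,"dy":0,"dz":-0.001,"yaw":0,"jaw":0.1},
    {"dx":0,"dy":0,"dz":-0.001,"yaw":0,"jaw":0.1},
    {"dx":0,"dy":0,"dz":-0.001,"yaw":0,"jaw":0.1},
  ],
)

```text
clock: 10.15
eef_pos: [474.4, -137.2, 53.1]
tool_rot: [3.141, -0.0, 0.32]
force: [-1.6, 0.1, 3.3]
width: 25.9
gripper_force: 59.8
```

Contact. Releasing gently and backing up.

>>> arm_command(
  deltas=[
    {"dx":0,"dy":0,"dz":0.0003,"yaw":0,"jaw":0.33},
    {"dx":0,"dy":0,"dz":0.0003,"yaw":0,"jaw":0.38},
    {"dx":0,"dy":0,"dz":0.0003,"yaw":0,"jaw":0.45},
    {"dx":0,"dy":0,"dz":0.0003,"yaw":0,"jaw":0.55},
    {"dx":0,"dy":0,"dz":0.0003,"yaw":0,"jaw":0.7},
    {"dx":0,"dy":0,"dz":0.0003,"yaw":0,"jaw":0.7},
    {"dx":0,"dy":0,"dz":0.02,"yaw":0,"jaw":0.7},
    {"dx":0,"dy":0,"dz":0.05,"yaw":0,"jaw":0.7},
    {"dx":0,"dy":0,"dz":0.1,"yaw":0,"jaw":1},
    {"dx":0,"dy":0,"dz":0.14,"yaw":0,"jaw":1},
  ],
)

```text
clock: 11.15
eef_pos: [474.4, -137.0, 194.8]
tool_rot: [-3.142, -0.0, 0.32]
force: [1.1, -1.4, -0.8]
width: 85.0
gripper_force: 0.0
```

```bash
python3 - <<'E'
from h import *
s=read_state();print(s['eef_pos'],s['tool_rot'],s['clock'],s['force'],s['width'])
snap('wrist','w4')
w=cloud('w4');z=w[...,2]
for lo,hi in((90,99),(46,54)):
  k=(np.hypot(w[...,0]-474,w[...,1]+137)<60)&(z>lo)&(z<hi);p=w[k];print(len(p),p[:,2].mean(),cv2.minEnclosingCircle(p[:,:2].astype(np.float32)))
E
```

```text
[ 474.36881619 -137.00727265  194.75406783] [-3.14158813e+00 -4.44075067e-04  3.19993895e-01] 11.15 [ 1.12037539 -1.35988237 -0.75370322] 84.98456478891009
464 96.36439540057901 ((475.1497497558594, -137.37132263183594), 9.84253215789795)
7578 51.063225942526685 ((474.0366516113281, -137.3396759033203), 50.08168411254883)
```

>>> arm_command(
  deltas=[
    {"dx":-0.004,"dy":0.03,"dz":0,"yaw":0,"jaw":1},
    {"dx":-0.01,"dy":0.075,"dz":0,"yaw":0,"jaw":1},
    {"dx":-0.016,"dy":0.12,"dz":0,"yaw":0,"jaw":1},
    {"dx":-0.022,"dy":0.165,"dz":0,"yaw":0,"jaw":1},
    {"dx":-0.028,"dy":0.21,"dz":0,"yaw":0,"jaw":1},
    {"dx":-0.034,"dy":0.255,"dz":0,"yaw":0,"jaw":1},
    {"dx":-0.04,"dy":0.3,"dz":0,"yaw":0,"jaw":1},
    {"dx":-0.046,"dy":0.345,"dz":0,"yaw":0,"jaw":1},
    {"dx":-0.052,"dy":0.39,"dz":0,"yaw":0,"jaw":1},
    {"dx":-0.058,"dy":0.435,"dz":0,"yaw":0,"jaw":1},
    {"dx":-0.064,"dy":0.475,"dz":-0.02,"yaw":0,"jaw":1},
    {"dx":-0.066,"dy":0.4936,"dz":-0.045,"yaw":0,"jaw":1},
    {"dx":-0.066,"dy":0.4936,"dz":-0.06,"yaw":0,"jaw":1},
    {"dx":-0.066,"dy":0.4936,"dz":-0.06,"yaw":0,"jaw":1},
    {"dx":-0.066,"dy":0.4936,"dz":-0.06,"yaw":0,"jaw":1},
  ],
)

```text
clock: 12.7
eef_pos: [408.4, 355.9, 132.8]
tool_rot: [3.141, 0.001, 0.319]
force: [-0.1, -0.1, -0.2]
width: 85.5
gripper_force: 0.0
```

```bash
python3 - <<'E'
from h import *
s=read_state();print(s['eef_pos'],s['tool_rot'],s['clock'])
snap('wrist','lid')
w=cloud('lid');z=w[...,2]
for n,lo,hi in(('lid',62,67),('block',46,50.5),('char',28,33)):
    k=(np.hypot(w[...,0]-407,w[...,1]-358)<75)&(z>lo)&(z<hi); p=w[k]
    print(n,k.sum(),p[:,2].mean().round(1), cv2.minEnclosingCircle(p[:,:2].astype(np.float32)),cv2.minAreaRect(p[:,:2].astype(np.float32)))
E
```

```text
[408.43163878 355.92983362 132.82628594] [3.14090660e+00 5.15525451e-04 3.19361345e-01] 12.7
lid 3081 65.2 ((407.8236389160156, 356.25439453125), 23.271469116210938) ((408.10595703125, 356.3954772949219), (45.28382110595703, 45.17627716064453), 57.87489318847656)
block 1920 49.0 ((407.6300048828125, 358.6182556152344), 38.72726821899414) ((407.7153625488281, 358.39642333984375), (55.99372100830078, 55.86546325683594), 59.868595123291016)
char 3646 31.0 ((406.410400390625, 360.5455322265625), 57.00272750854492) ((406.51104736328125, 361.5729064941406), (61.915557861328125, 99.74800109863281), 75.30659484863281)
```

>>> arm_command(
  deltas=[
    {"dx":0,"dy":0,"dz":-0.03,"yaw":0,"jaw":1},
    {"dx":0,"dy":0,"dz":-0.055,"yaw":0,"jaw":1},
    {"dx":0,"dy":0,"dz":-0.075,"yaw":0,"jaw":1},
    {"dx":0,"dy":0,"dz":-0.082,"yaw":0,"jaw":1},
    {"dx":0,"dy":0,"dz":-0.084,"yaw":0,"jaw":1},
    {"dx":0,"dy":0,"dz":-0.084,"yaw":0,"jaw":1},
    {"dx":0,"dy":0,"dz":-0.084,"yaw":0,"jaw":1},
    {"dx":0,"dy":0,"dz":-0.084,"yaw":0,"jaw":1},
    {"dx":0,"dy":0,"dz":-0.084,"yaw":0,"jaw":0.8},
    {"dx":0,"dy":0,"dz":-0.084,"yaw":0,"jaw":0.65},
    {"dx":0,"dy":0,"dz":-0.084,"yaw":0,"jaw":0.56},
    {"dx":0,"dy":0,"dz":-0.084,"yaw":0,"jaw":0.5},
    {"dx":0,"dy":0,"dz":-0.084,"yaw":0,"jaw":0.4},
    {"dx":0,"dy":0,"dz":-0.084,"yaw":0,"jaw":0.4},
    {"dx":0,"dy":0,"dz":-0.084,"yaw":0,"jaw":0.4},
  ],
)

```text
clock: 14.25
eef_pos: [408.4, 356.5, 49.5]
tool_rot: [3.142, -0.0, 0.32]
force: [-1.3, -0.4, 5.7]
width: 44.0
gripper_force: 60.0
```

>>> arm_command(
  deltas=[
    {"dx":0,"dy":0,"dz":0.005,"yaw":0,"jaw":0.4},
    {"dx":0,"dy":0,"dz":0.02,"yaw":0,"jaw":0.4},
    {"dx":0,"dy":0,"dz":0.05,"yaw":0,"jaw":0.4},
    {"dx":0.005,"dy":-0.02,"dz":0.08,"yaw":0,"jaw":0.4},
    {"dx":0.015,"dy":-0.06,"dz":0.1,"yaw":0,"jaw":0.4},
    {"dx":0.025,"dy":-0.1,"dz":0.1,"yaw":0,"jaw":0.4},
    {"dx":0.035,"dy":-0.145,"dz":0.1,"yaw":0,"jaw":0.4},
    {"dx":0.045,"dy":-0.19,"dz":0.1,"yaw":0,"jaw":0.4},
    {"dx":0.05,"dy":-0.235,"dz":0.1,"yaw":0,"jaw":0.4},
    {"dx":0.05,"dy":-0.28,"dz":0.1,"yaw":0,"jaw":0.4},
    {"dx":0.05,"dy":-0.325,"dz":0.1,"yaw":0,"jaw":0.4},
    {"dx":0.05,"dy":-0.37,"dz":0.1,"yaw":0,"jaw":0.4},
    {"dx":0.05,"dy":-0.415,"dz":0.1,"yaw":0,"jaw":0.4},
    {"dx":0.045,"dy":-0.46,"dz":0.1,"yaw":0,"jaw":0.4},
    {"dx":0.04,"dy":-0.505,"dz":0.1,"yaw":0,"jaw":0.4},
    {"dx":0.03,"dy":-0.55,"dz":0.1,"yaw":0,"jaw":0.4},
    {"dx":0.02,"dy":-0.59,"dz":0.1,"yaw":0,"jaw":0.4},
    {"dx":0.01,"dy":-0.63,"dz":0.1,"yaw":0,"jaw":0.4},
    {"dx":0,"dy":-0.65,"dz":0.1,"yaw":0,"jaw":0.4},
    {"dx":0,"dy":-0.66,"dz":0.1,"yaw":0,"jaw":0.4},
  ],
)

```text
clock: 16.25
eef_pos: [406.1, -306.1, 148.6]
tool_rot: [-3.141, 0.002, 0.315]
force: [1.0, 0.6, -0.4]
width: 43.7
gripper_force: 61.2
```

>>> arm_command(
  deltas=[
    {"dx":-0.002,"dy":-0.025,"dz":0,"yaw":0,"jaw":0.4},
    {"dx":-0.004,"dy":-0.045,"dz":0,"yaw":0,"jaw":0.4},
    {"dx":-0.0043,"dy":-0.0518,"dz":-0.01,"yaw":0,"jaw":0.4},
    {"dx":-0.0043,"dy":-0.0518,"dz":-0.02,"yaw":0,"jaw":0.4},
    {"dx":-0.0043,"dy":-0.0518,"dz":-0.025,"yaw":0,"jaw":0.4},
    {"dx":-0.0043,"dy":-0.0518,"dz":-0.025,"yaw":0,"jaw":0.4},
    {"dx":-0.0043,"dy":-0.0518,"dz":-0.025,"yaw":0,"jaw":0.4},
    {"dx":-0.0043,"dy":-0.0518,"dz":-0.025,"yaw":0,"jaw":0.4},
  ],
)

```text
clock: 17.05
eef_pos: [404.5, -354.8, 124.1]
tool_rot: [3.141, -0.0, 0.321]
force: [0.3, 0.9, -0.6]
width: 44.0
gripper_force: 61.2
```

```bash
python3 - <<'E'
from h import *
s=read_state();print(s['eef_pos'],s['tool_rot'],s['clock'],s['force'],s['width'])
snap('wrist','p2')
w=cloud('p2');z=w[...,2];e=s['eef_pos']
k=(np.hypot(w[...,0]-e[0],w[...,1]-e[1])<28)&(z>e[2]+12)&(z<e[2]+19);p=w[k];print('lid',len(p),p[:,2].mean(),cv2.minEnclosingCircle(p[:,:2].astype(np.float32)))
for r,lo,hi in((45,22,29),(24,41,48)):
  k=(np.hypot(w[...,0]-404,w[...,1]+355)<r)&(z>lo)&(z<hi);p=w[k];print(len(p),p[:,2].mean(),cv2.minEnclosingCircle(p[:,:2].astype(np.float32)))
E
```

```text
[ 404.54893712 -354.78356618  124.06990683] [ 3.14139767e+00 -3.81471672e-04  3.20860462e-01] 17.05 [ 0.29816628  0.9264341  -0.60526324] 44.02641253961878
lid 7282 139.69396085589148 ((407.6494445800781, -353.7480163574219), 26.96168327331543)
969 27.645080939383888 ((404.00250244140625, -355.5549011230469), 29.903593063354492)
636 44.77663642202401 ((404.3110656738281, -355.24761962890625), 17.117145538330078)
```

View pics/p2.png

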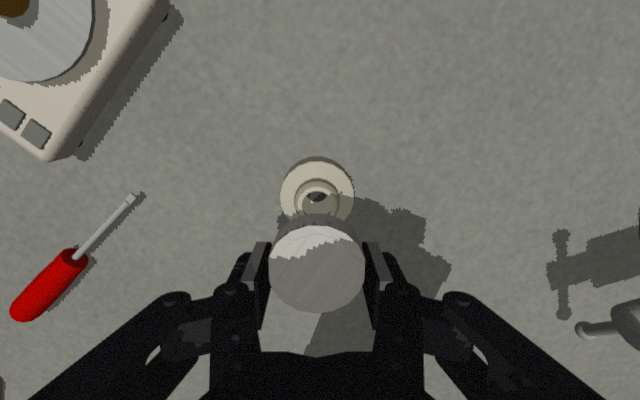

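The lid is held level at (317,268), with the pot mouth below at (317,203). I'll check the lid's offset from the TCP.

```bash
python3 - <<'E'
from h import *
w=cloud('p2');im=load('p2')[0]
m=(im.mean(2)>75)&(np.abs(w[...,2]-139.7)<2.5); m=cv2.morphologyEx(m.astype(np.uint8),cv2.MORPH_OPEN,np.ones((5,5)))
n,l,st,c=cv2.connectedComponentsWithStats(m);i=l[268,317];print(st[i])
p=w[l==i][:,:2].astype(np.float32);print(cv2.minEnclosingCircle(p),w[l==i][:,2].mean(),np.percentile(w[l==i][:,2],[2,98]))
E
```

```text
[ 269  224   96   89 6764]
((404.40972900390625, -355.4349060058594), 23.271087646484375) 139.73792986949857 [138.52491747 140.87741711]
```

>>> arm_command(
  deltas=[
    {"dx":0,"dy":0,"dz":-0.02,"yaw":0,"jaw":0.4},
    {"dx":0,"dy":0,"dz":-0.045,"yaw":0,"jaw":0.4},
    {"dx":0,"dy":0,"dz":-0.06,"yaw":0,"jaw":0.4},
    {"dx":0,"dy":0,"dz":-0.07,"yaw":0,"jaw":0.4},
    {"dx":0,"dy":0,"dz":-0.076,"yaw":0,"jaw":0.4},
    {"dx":0,"dy":0,"dz":-0.082,"yaw":0,"jaw":0.4},
    {"dx":0,"dy":0,"dz":-0.086,"yaw":0,"jaw":0.4},
    {"dx":0,"dy":0,"dz":-0.089,"yaw":0,"jaw":0.4},
    {"dx":0,"dy":0,"dz":-0.09,"yaw":0,"jaw":0.4},
    {"dx":0,"dy":0,"dz":-0.09,"yaw":0,"jaw":0.4},
    {"dx":0,"dy":0,"dz":-0.09,"yaw":0,"jaw":0.4},
    {"dx":0,"dy":0,"dz":-0.09,"yaw":0,"jaw":0.4},
  ],
)

```text
clock: 18.3
eef_pos: [404.2, -355.4, 34.0]
tool_rot: [3.141, -0.0, 0.32]
force: [0.5, 0.4, 0.1]
width: 44.0
gripper_force: 61.2
```

>>> arm_command(
  deltas=[
    {"dx":0,"dy":0,"dz":-0.0005,"yaw":0,"jaw":0.4},
    {"dx":0,"dy":0,"dz":-0.001,"yaw":0,"jaw":0.4},
    {"dx":0,"dy":0,"dz":-0.001,"yaw":0,"jaw":0.4},
    {"dx":0,"dy":0,"dz":-0.001,"yaw":0,"jaw":0.4},
  ],
)

```text
clock: 18.7
eef_pos: [404.2, -355.5, 33.3]
tool_rot: [3.141, -0.0, 0.32]
force: [-1.2, 0.8, 6.4]
width: 43.9
gripper_force: 61.8
```

Seated (6 N contact at the expected height). Release.

>>> arm_command(
  deltas=[
    {"dx":0,"dy":0,"dz":0,"yaw":0,"jaw":0.55},
    {"dx":0,"dy":0,"dz":0,"yaw":0,"jaw":0.62},
    {"dx":0,"dy":0,"dz":0,"yaw":0,"jaw":0.75},
    {"dx":0,"dy":0,"dz":0,"yaw":0,"jaw":0.9},
    {"dx":0,"dy":0,"dz":0,"yaw":0,"jaw":1},
    {"dx":0,"dy":0,"dz":0.01,"yaw":0,"jaw":1},
    {"dx":0,"dy":0,"dz":0.04,"yaw":0,"jaw":1},
    {"dx":0,"dy":0,"dz":0.08,"yaw":0,"jaw":1},
    {"dx":0,"dy":0,"dz":0.13,"yaw":0,"jaw":1},
  ],
)

```text
clock: 19.6
eef_pos: [403.1, -354.5, 163.6]
tool_rot: [-3.139, 0.001, 0.32]
force: [0.5, -1.3, 0.3]
width: 85.5
gripper_force: 0.0
```

```bash
python3 - <<'E'
from h import *
s=read_state();print(s['eef_pos'],s['tool_rot'],s['clock'])
snap('wrist','p3')
w=cloud('p3');z=w[...,2]
for r,lo,hi in((45,22,29),(28,45,53)):
  k=(np.hypot(w[...,0]-404,w[...,1]+355)<r)&(z>lo)&(z<hi);p=w[k];print(len(p),p[:,2].mean(),p[:,2].std(),cv2.minEnclosingCircle(p[:,:2].astype(np.float32)))
E
```

```text
[ 403.06677163 -354.49100051  163.64540602] [-3.13881305e+00  1.46175359e-03  3.20198707e-01] 19.6
694 27.578047870532828 1.1553084951014518 ((403.93475341796875, -355.4563293457031), 29.894643783569336)
2194 49.10669240665723 0.7308432878759049 ((404.0528564453125, -355.9382019042969), 23.007705688476562)
```

>>> arm_command(
  deltas=[
    {"dx":0.01,"dy":0.03,"dz":0,"yaw":0,"jaw":1},
    {"dx":0.02,"dy":0.07,"dz":0,"yaw":0,"jaw":1},
    {"dx":0.03,"dy":0.115,"dz":0,"yaw":0,"jaw":1},
    {"dx":0.04,"dy":0.16,"dz":0,"yaw":0,"jaw":1},
    {"dx":0.05,"dy":0.205,"dz":0,"yaw":0,"jaw":1},
    {"dx":0.055,"dy":0.25,"dz":0,"yaw":-5,"jaw":1},
    {"dx":0.055,"dy":0.295,"dz":0,"yaw":-10,"jaw":1},
    {"dx":0.055,"dy":0.34,"dz":0,"yaw":-15,"jaw":1},
    {"dx":0.055,"dy":0.385,"dz":0,"yaw":-20,"jaw":1},
    {"dx":0.055,"dy":0.43,"dz":0,"yaw":-25,"jaw":1},
    {"dx":0.05,"dy":0.475,"dz":0,"yaw":-30,"jaw":1},
    {"dx":0.04,"dy":0.52,"dz":0,"yaw":-35,"jaw":1},
    {"dx":0.03,"dy":0.565,"dz":0,"yaw":-40,"jaw":1},
    {"dx":0.02,"dy":0.61,"dz":0,"yaw":-45,"jaw":1},
    {"dx":0.01,"dy":0.655,"dz":0,"yaw":-48.4,"jaw":1},
    {"dx":0.005,"dy":0.69,"dz":-0.02,"yaw":-48.4,"jaw":1},
    {"dx":0.0036,"dy":0.71,"dz":-0.04,"yaw":-48.4,"jaw":1},
    {"dx":0.0036,"dy":0.7138,"dz":-0.04,"yaw":-48.4,"jaw":1},
    {"dx":0.0036,"dy":0.7138,"dz":-0.04,"yaw":-48.4,"jaw":1},
    {"dx":0.0036,"dy":0.7138,"dz":-0.04,"yaw":-48.4,"jaw":1},
  ],
)

```text
clock: 21.65
eef_pos: [408.5, 357.2, 123.7]
tool_rot: [-3.141, -0.001, -0.527]
force: [0.3, 0.2, -0.6]
width: 85.6
gripper_force: 0.0
```

```bash
python3 - <<'E'
from h import *
s=read_state();print(s['eef_pos'],s['tool_rot'],np.degrees(s['tool_rot'][2]),s['clock'],s['qpos'])
snap('wrist','bb')
w=cloud('bb');z=w[...,2]
for n,c,lo,hi in(('block',(407,358),46,52),('char',(407,358),28,33),('pad',(618,265),22,29),('tt',(461,137),35,42)):
    k=(np.hypot(w[...,0]-c[0],w[...,1]-c[1])<85)&(z>lo)&(z<hi); p=w[k]
    if len(p)>9:print(n,k.sum(),p[:,2].mean().round(1), cv2.minEnclosingCircle(p[:,:2].astype(np.float32)),cv2.minAreaRect(p[:,:2].astype(np.float32)))
E
```

```text
[408.45758326 357.15289845 123.74222567] [-3.14138840e+00 -8.54605132e-04 -5.26692134e-01] -30.177236376328896 21.65 [-0.74900036  0.624514   -0.03273128  1.91960364  0.0353829   0.59759655
 -2.90229144]
block 5559 49.1 ((407.6518859863281, 358.016357421875), 38.634117126464844) ((407.40411376953125, 358.0110168457031), (56.07508850097656, 56.4077262878418), 59.97504425048828)
char 3618 31.0 ((406.1685791015625, 360.37103271484375), 57.30684280395508) ((406.17510986328125, 360.40679931640625), (60.073089599609375, 99.62693786621094), 75.43671417236328)
tt 13106 38.9 ((434.1093444824219, 164.7660369873047), 63.758514404296875) ((424.8426513671875, 170.24749755859375), (123.58442687988281, 53.21737289428711), 59.5250358581543)
```

View pics/bb.png

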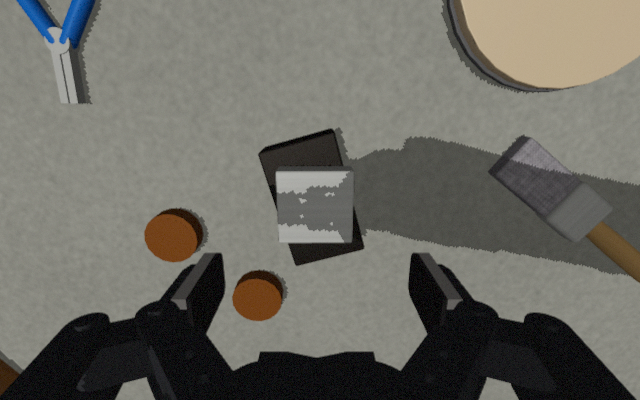

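Block at (315,205) is unmoved, but joint 7 is at -2.90 of -2.94. I'll take the block across its other sides (yaw +90°) instead.

>>> arm_command(
  deltas=[
    {"dx":0,"dy":0,"dz":0,"yaw":8,"jaw":1},
    {"dx":0,"dy":0,"dz":0,"yaw":16,"jaw":1},
    {"dx":0,"dy":0,"dz":0,"yaw":24,"jaw":1},
    {"dx":0,"dy":0,"dz":0,"yaw":32,"jaw":1},
    {"dx":0,"dy":0,"dz":0,"yaw":40,"jaw":1},
    {"dx":0,"dy":0,"dz":0,"yaw":48,"jaw":1},
    {"dx":0,"dy":0,"dz":0,"yaw":56,"jaw":1},
    {"dx":0,"dy":0,"dz":0,"yaw":64,"jaw":1},
    {"dx":0,"dy":0,"dz":0,"yaw":72,"jaw":1},
    {"dx":0,"dy":0,"dz":-0.01,"yaw":80,"jaw":1},
    {"dx":0,"dy":0,"dz":-0.03,"yaw":87,"jaw":1},
    {"dx":0,"dy":0,"dz":-0.05,"yaw":90,"jaw":1},
    {"dx":0,"dy":0,"dz":-0.05,"yaw":90,"jaw":1},
    {"dx":0,"dy":0,"dz":-0.05,"yaw":90,"jaw":1},
    {"dx":0,"dy":0,"dz":-0.05,"yaw":90,"jaw":1},
    {"dx":0,"dy":0,"dz":-0.05,"yaw":90,"jaw":1},
  ],
)

```text
clock: 23.3
eef_pos: [408.4, 358.8, 74.0]
tool_rot: [3.141, -0.002, 1.045]
force: [0.4, 0.2, 0.0]
width: 85.4
gripper_force: 0.0
```

```bash
python3 - <<'E'
from h import *
s=read_state();print(s['eef_pos'],np.degrees(s['tool_rot'][2]),s['clock'],s['qpos'])
E
```

```text
[408.35281991 358.80915375  73.98282633] 59.86883372115713 23.3 [-0.50011856  0.73942692 -0.42041194  1.93904188  0.53384898  0.57202717
 -1.80569732]
```

>>> arm_command(
  deltas=[
    {"dx":0,"dy":0,"dz":-0.02,"yaw":0,"jaw":1},
    {"dx":0,"dy":0,"dz":-0.035,"yaw":0,"jaw":1},
    {"dx":0,"dy":0,"dz":-0.042,"yaw":0,"jaw":1},
    {"dx":0,"dy":0,"dz":-0.0435,"yaw":0,"jaw":1},
    {"dx":0,"dy":0,"dz":-0.0435,"yaw":0,"jaw":1},
    {"dx":0,"dy":0,"dz":-0.0435,"yaw":0,"jaw":1},
    {"dx":0,"dy":0,"dz":-0.0435,"yaw":0,"jaw":1},
    {"dx":0,"dy":0,"dz":-0.0435,"yaw":0,"jaw":0.85},
    {"dx":0,"dy":0,"dz":-0.0435,"yaw":0,"jaw":0.75},
    {"dx":0,"dy":0,"dz":-0.0435,"yaw":0,"jaw":0.68},
    {"dx":0,"dy":0,"dz":-0.0435,"yaw":0,"jaw":0.62},
    {"dx":0,"dy":0,"dz":-0.0435,"yaw":0,"jaw":0.5},
    {"dx":0,"dy":0,"dz":-0.0435,"yaw":0,"jaw":0.5},
    {"dx":0,"dy":0,"dz":-0.0435,"yaw":0,"jaw":0.5},
    {"dx":0,"dy":0,"dz":-0.0435,"yaw":0,"jaw":0.5},
  ],
)

```text
clock: 24.8
eef_pos: [407.7, 358.5, 29.8]
tool_rot: [3.141, -0.0, 1.046]
force: [-1.1, -1.0, 5.1]
width: 54.6
gripper_force: 63.8
```

>>> arm_command(
  deltas=[
    {"dx":0,"dy":0,"dz":0.005,"yaw":0,"jaw":0.5},
    {"dx":0,"dy":0,"dz":0.02,"yaw":0,"jaw":0.5},
    {"dx":0,"dy":0,"dz":0.05,"yaw":0,"jaw":0.5},
    {"dx":0.01,"dy":-0.005,"dz":0.08,"yaw":0,"jaw":0.5},
    {"dx":0.04,"dy":-0.018,"dz":0.1,"yaw":0,"jaw":0.5},
    {"dx":0.075,"dy":-0.034,"dz":0.1,"yaw":0,"jaw":0.5},
    {"dx":0.11,"dy":-0.05,"dz":0.1,"yaw":0,"jaw":0.5},
    {"dx":0.145,"dy":-0.065,"dz":0.1,"yaw":0,"jaw":0.5},
    {"dx":0.175,"dy":-0.078,"dz":0.1,"yaw":0,"jaw":0.5},
    {"dx":0.2,"dy":-0.09,"dz":0.1,"yaw":0,"jaw":0.5},
    {"dx":0.211,"dy":-0.0935,"dz":0.1,"yaw":0,"jaw":0.5},
    {"dx":0.211,"dy":-0.0935,"dz":0.1,"yaw":0,"jaw":0.5},
    {"dx":0.211,"dy":-0.0935,"dz":0.1,"yaw":0,"jaw":0.5},
    {"dx":0.211,"dy":-0.0935,"dz":0.1,"yaw":0,"jaw":0.5},
  ],
)

```text
clock: 26.2
eef_pos: [616.4, 266.8, 129.3]
tool_rot: [-3.14, 0.0, 1.049]
force: [-0.2, 0.8, -4.7]
width: 54.5
gripper_force: 65.0
```

```bash
python3 - <<'E'
from h import *
s=read_state();print(s['eef_pos'],s['clock'],s['qpos'],s['force'],s['width'])
snap('wrist','pd')
w=cloud('pd');z=w[...,2]
k=(np.hypot(w[...,0]-618,w[...,1]-265)<80)&(z>22)&(z<29); p=w[k]
print(k.sum(),p[:,2].mean().round(1),cv2.minAreaRect(p[:,:2].astype(np.float32)))
E
```

```text
[616.40673042 266.81180287 129.25880961] 26.2 [-0.16224461  0.82085524 -0.51850582  1.5307813   0.47184582  0.91830255
 -1.35585455] [-0.21916411  0.77638328 -4.7161472 ] 54.53467007456275
9785 25.9 ((619.814208984375, 267.0028381347656), (99.23894500732422, 100.01853942871094), 21.096338272094727)
```

View pics/pd.png

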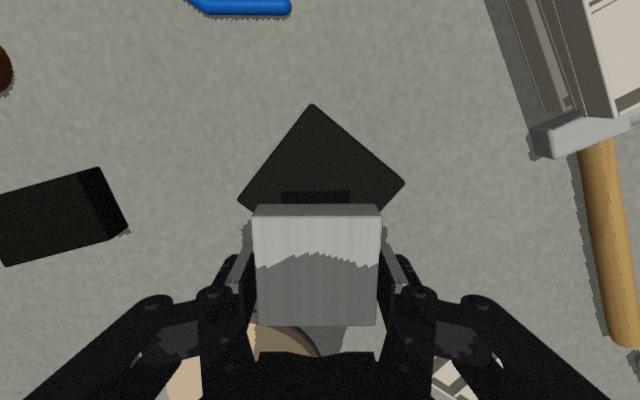

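The steel block is held level at (316,270) and the pad's visible part is at (320,160). Lowering.

>>> arm_command(
  deltas=[
    {"dx":0.001,"dy":0.0015,"dz":-0.025,"yaw":0,"jaw":0.5},
    {"dx":0.001,"dy":0.0015,"dz":-0.055,"yaw":0,"jaw":0.5},
    {"dx":0.001,"dy":0.0015,"dz":-0.075,"yaw":0,"jaw":0.5},
    {"dx":0.001,"dy":0.0015,"dz":-0.088,"yaw":0,"jaw":0.5},
    {"dx":0.001,"dy":0.0015,"dz":-0.096,"yaw":0,"jaw":0.5},
    {"dx":0.001,"dy":0.0015,"dz":-0.1,"yaw":0,"jaw":0.5},
    {"dx":0.001,"dy":0.0015,"dz":-0.103,"yaw":0,"jaw":0.5},
    {"dx":0.001,"dy":0.0015,"dz":-0.104,"yaw":0,"jaw":0.5},
    {"dx":0.001,"dy":0.0015,"dz":-0.104,"yaw":0,"jaw":0.5},
    {"dx":0.001,"dy":0.0015,"dz":-0.104,"yaw":0,"jaw":0.5},
    {"dx":0.001,"dy":0.0015,"dz":-0.104,"yaw":0,"jaw":0.5},
    {"dx":0.001,"dy":0.0015,"dz":-0.104,"yaw":0,"jaw":0.5},
  ],
)

```text
clock: 27.45
eef_pos: [619.8, 266.5, 25.6]
tool_rot: [3.141, -0.0, 1.046]
force: [-0.6, -0.1, -4.4]
width: 54.6
gripper_force: 64.9
```

>>> arm_command(
  deltas=[
    {"dx":0,"dy":0,"dz":-0.0005,"yaw":0,"jaw":0.5},
    {"dx":0,"dy":0,"dz":-0.001,"yaw":0,"jaw":0.5},
    {"dx":0,"dy":0,"dz":-0.001,"yaw":0,"jaw":0.5},
    {"dx":0,"dy":0,"dz":-0.001,"yaw":0,"jaw":0.5},
  ],
)

```text
clock: 27.85
eef_pos: [619.8, 266.5, 24.9]
tool_rot: [3.141, -0.0, 1.046]
force: [-1.5, -1.5, 2.1]
width: 54.6
gripper_force: 65.7
```

>>> arm_command(
  deltas=[
    {"dx":0,"dy":0,"dz":0,"yaw":0,"jaw":0.68},
    {"dx":0,"dy":0,"dz":0,"yaw":0,"jaw":0.75},
    {"dx":0,"dy":0,"dz":0,"yaw":0,"jaw":0.9},
    {"dx":0,"dy":0,"dz":0,"yaw":0,"jaw":1},
    {"dx":0,"dy":0,"dz":0,"yaw":0,"jaw":1},
    {"dx":0,"dy":0,"dz":0.02,"yaw":0,"jaw":1},
    {"dx":0,"dy":0,"dz":0.06,"yaw":0,"jaw":1},
    {"dx":0,"dy":0,"dz":0.1,"yaw":0,"jaw":1},
    {"dx":0,"dy":0,"dz":0.1,"yaw":0,"jaw":1},
  ],
)

```text
clock: 28.75
eef_pos: [623.1, 269.1, 130.6]
tool_rot: [3.136, -0.01, 1.046]
force: [0.9, 0.1, 1.1]
width: 85.6
gripper_force: 0.0
```

```bash
python3 - <<'E'
from h import *
s=read_state();print(s['eef_pos'],s['clock'])
snap('wrist','pd2')
w=cloud('pd2');z=w[...,2]
for lo,hi in((22,29),(41,47)):
  k=(np.hypot(w[...,0]-619,w[...,1]-266)<80)&(z>lo)&(z<hi); p=w[k]
  print(k.sum(),p[:,2].mean().round(1),p[:,2].std(),cv2.minAreaRect(p[:,:2].astype(np.float32)))
k=(np.hypot(w[...,0]-406,w[...,1]-360)<75)&(z>27)&(z<33.5); p=w[k]
if len(p)>9: print(k.sum(),cv2.minAreaRect(p[:,:2].astype(np.float32)))
E
```

```text
[623.09084971 269.05002395 130.55348579] 28.75
8652 25.9 0.7741520033335582 ((619.4917602539062, 267.1707458496094), (99.81495666503906, 99.50531005859375), 21.074134826660156)
5015 44.0 0.6553257913947568 ((619.5372924804688, 266.55389404296875), (56.52823257446289, 56.022586822509766), 59.7440185546875)
6839 ((408.18670654296875, 360.448974609375), (60.1400260925293, 99.2548599243164), 75.38835906982422)
```

>>> arm_command(
  deltas=[
    {"dx":-0.02,"dy":0.009,"dz":0,"yaw":-7,"jaw":1},
    {"dx":-0.055,"dy":0.024,"dz":0,"yaw":-14,"jaw":1},
    {"dx":-0.09,"dy":0.04,"dz":0,"yaw":-21,"jaw":1},
    {"dx":-0.125,"dy":0.055,"dz":0,"yaw":-28,"jaw":1},
    {"dx":-0.16,"dy":0.07,"dz":0,"yaw":-35,"jaw":1},
    {"dx":-0.19,"dy":0.084,"dz":0,"yaw":-42,"jaw":1},
    {"dx":-0.208,"dy":0.092,"dz":0,"yaw":-49,"jaw":1},
    {"dx":-0.2133,"dy":0.094,"dz":0,"yaw":-56,"jaw":1},
    {"dx":-0.2133,"dy":0.094,"dz":0,"yaw":-63,"jaw":1},
    {"dx":-0.2133,"dy":0.094,"dz":-0.02,"yaw":-70,"jaw":1},
    {"dx":-0.2133,"dy":0.094,"dz":-0.04,"yaw":-74.5,"jaw":1},
    {"dx":-0.2133,"dy":0.094,"dz":-0.04,"yaw":-74.5,"jaw":1},
    {"dx":-0.2133,"dy":0.094,"dz":-0.04,"yaw":-74.5,"jaw":1},
    {"dx":-0.2133,"dy":0.094,"dz":-0.04,"yaw":-74.5,"jaw":1},
  ],
)

```text
clock: 30.2
eef_pos: [406.6, 360.7, 84.7]
tool_rot: [-3.141, -0.0, -0.253]
force: [-0.0, 0.5, -0.1]
width: 85.3
gripper_force: 0.0
```

```bash
python3 - <<'E'
from h import *
s=read_state();print(s['eef_pos'],np.degrees(s['tool_rot'][2]),s['clock'],s['qpos'])
snap('wrist','ch')
w=cloud('ch');z=w[...,2]
k=(np.hypot(w[...,0]-406,w[...,1]-360)<65)&(z>28)&(z<33.5); p=w[k]
print(k.sum(),p[:,2].mean(),cv2.minAreaRect(p[:,:2].astype(np.float32)))
E
```

```text
[406.61060477 360.65799766  84.73512284] -14.50554979708257 30.2 [-0.70113574  0.69028408 -0.11572811  1.93859826  0.14834397  0.52014885
 -2.74341049]
12615 31.06388590574844 ((406.1681213378906, 360.4580078125), (60.210060119628906, 99.86105346679688), 75.35999298095703)
```

View pics/ch.png

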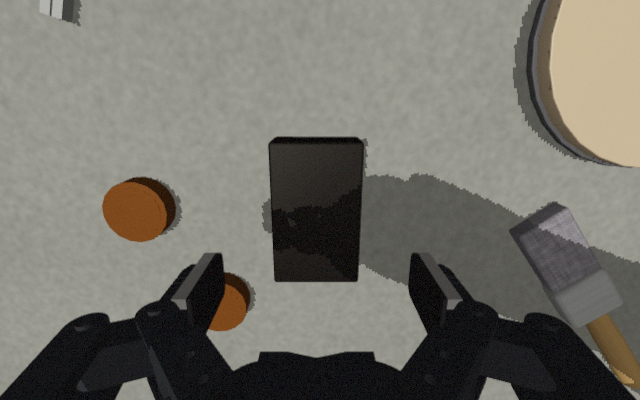

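The charcoal at (317,210) lies between the open fingers. A brown disc at (230,300) is near the left one, so I'll check the clearance.

```bash
python3 - <<'E'
from h import *
w=cloud('bb');im=load('bb')[0].astype(int);z=w[...,2]
k=(im[...,0]-im[...,2]>40)&(z>3)&(np.hypot(w[...,0]-406,w[...,1]-360)<230)
n,l,st,c=cv2.connectedComponentsWithStats(k.astype(np.uint8));a=np.radians(-14.5)
for i in range(1,n):
  if st[i,4]>300:
    p=w[l==i]; (cx,cy),r=cv2.minEnclosingCircle(p[:,:2].astype(np.float32)); d=np.array([cx-406.4,cy-360.5])
    print(cx,cy,r,np.percentile(z[l==i],95),'tool x',d@[np.cos(a),np.sin(a)],'lat',d@[-np.sin(a),np.cos(a)])
E
```

```text
432.669677734375 170.40750122070312 59.47987365722656 40.158368714001945 tool x 73.02828712710775 lat -177.46020212911293
435.7779846191406 485.6714782714844 23.37309455871582 18.333139112665645 tool x -2.898208749029326 lat 128.54013123922894
348.404296875 458.123046875 25.30973243713379 18.316970378629897 tool x -80.5912620049074 lat 79.99255809497498
```

>>> arm_command(
  deltas=[
    {"dx":0,"dy":0,"dz":-0.025,"yaw":0,"jaw":1},
    {"dx":0,"dy":0,"dz":-0.05,"yaw":0,"jaw":1},
    {"dx":0,"dy":0,"dz":-0.068,"yaw":0,"jaw":1},
    {"dx":0,"dy":0,"dz":-0.077,"yaw":0,"jaw":1},
    {"dx":0,"dy":0,"dz":-0.077,"yaw":0,"jaw":1},
    {"dx":0,"dy":0,"dz":-0.077,"yaw":0,"jaw":1},
    {"dx":0,"dy":0,"dz":-0.077,"yaw":0,"jaw":1},
    {"dx":0,"dy":0,"dz":-0.077,"yaw":0,"jaw":0.85},
    {"dx":0,"dy":0,"dz":-0.077,"yaw":0,"jaw":0.75},
    {"dx":0,"dy":0,"dz":-0.077,"yaw":0,"jaw":0.7},
    {"dx":0,"dy":0,"dz":-0.077,"yaw":0,"jaw":0.6},
    {"dx":0,"dy":0,"dz":-0.077,"yaw":0,"jaw":0.55},
    {"dx":0,"dy":0,"dz":-0.077,"yaw":0,"jaw":0.55},
    {"dx":0,"dy":0,"dz":-0.077,"yaw":0,"jaw":0.55},
  ],
)

```text
clock: 31.65
eef_pos: [406.7, 360.8, 8.3]
tool_rot: [-3.141, -0.001, -0.254]
force: [-1.3, -0.5, 7.8]
width: 58.7
gripper_force: 64.2
```

>>> arm_command(
  deltas=[
    {"dx":0,"dy":0,"dz":0.005,"yaw":0,"jaw":0.55},
    {"dx":0,"dy":0,"dz":0.02,"yaw":0,"jaw":0.55},
    {"dx":0,"dy":0,"dz":0.05,"yaw":0,"jaw":0.55},
    {"dx":0.001,"dy":-0.005,"dz":0.08,"yaw":0,"jaw":0.55},
    {"dx":0.007,"dy":-0.03,"dz":0.1,"yaw":0,"jaw":0.55},
    {"dx":0.016,"dy":-0.065,"dz":0.1,"yaw":0,"jaw":0.55},
    {"dx":0.026,"dy":-0.105,"dz":0.1,"yaw":0,"jaw":0.55},
    {"dx":0.036,"dy":-0.145,"dz":0.1,"yaw":0,"jaw":0.55},
    {"dx":0.046,"dy":-0.185,"dz":0.1,"yaw":0,"jaw":0.55},
    {"dx":0.053,"dy":-0.212,"dz":0.1,"yaw":0,"jaw":0.55},
    {"dx":0.0552,"dy":-0.2235,"dz":0.1,"yaw":0,"jaw":0.55},
    {"dx":0.0552,"dy":-0.2235,"dz":0.1,"yaw":0,"jaw":0.55},
    {"dx":0.0552,"dy":-0.2235,"dz":0.1,"yaw":0,"jaw":0.55},
    {"dx":0.0552,"dy":-0.2235,"dz":0.1,"yaw":0,"jaw":0.55},
    {"dx":0.0552,"dy":-0.2235,"dz":0.1,"yaw":0,"jaw":0.55},
  ],
)

```text
clock: 33.15
eef_pos: [461.2, 138.7, 107.4]
tool_rot: [-3.141, 0.0, -0.252]
force: [-0.7, 0.2, -2.1]
width: 58.4
gripper_force: 65.0
```

```bash
python3 - <<'E'
from h import *
s=read_state();print(s['eef_pos'],s['clock'],s['force'],s['width'],s['qpos'][6])
snap('wrist','tt')
w=cloud('tt');z=w[...,2];e=s['eef_pos']
k=(np.hypot(w[...,0]-461,w[...,1]-137)<85)&(z>36.5)&(z<42)
m=cv2.morphologyEx(k.astype(np.uint8),cv2.MORPH_OPEN,np.ones((5,5)))>0
p=w[m];print(len(p),p[:,2].mean(),cv2.minEnclosingCircle(p[:,:2].astype(np.float32)))
k=(np.hypot(w[...,0]-e[0],w[...,1]-e[1])<62)&(z>e[2]+20)&(z<e[2]+27);print(k.sum(),z[k].mean(),z[k].std())
E
```

```text
[461.19151119 138.68460897 107.35252639] 33.15 [-0.67695091  0.1927047  -2.14512411] 58.44158316331923 -2.3817952458041685
13239 39.04875905293206 ((461.8684387207031, 137.03741455078125), 74.78612518310547)
26330 130.19169696057693 0.7042841050981119
```

View pics/tt.png

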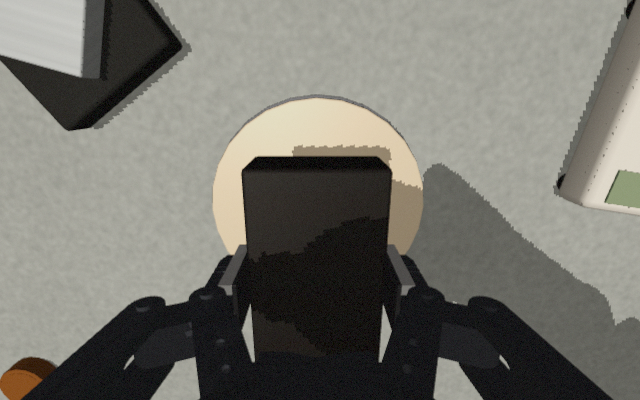

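The charcoal is held level at (317,260), centred over the plate (317,195). Lowering.

>>> arm_command(
  deltas=[
    {"dx":0,"dy":0,"dz":-0.02,"yaw":0,"jaw":0.55},
    {"dx":0,"dy":0,"dz":-0.038,"yaw":0,"jaw":0.55},
    {"dx":0,"dy":0,"dz":-0.048,"yaw":0,"jaw":0.55},
    {"dx":0,"dy":0,"dz":-0.055,"yaw":0,"jaw":0.55},
    {"dx":0,"dy":0,"dz":-0.059,"yaw":0,"jaw":0.55},
    {"dx":0,"dy":0,"dz":-0.061,"yaw":0,"jaw":0.55},
    {"dx":0,"dy":0,"dz":-0.061,"yaw":0,"jaw":0.55},
    {"dx":0,"dy":0,"dz":-0.061,"yaw":0,"jaw":0.55},
    {"dx":0,"dy":0,"dz":-0.061,"yaw":0,"jaw":0.55},
    {"dx":0,"dy":0,"dz":-0.061,"yaw":0,"jaw":0.55},
  ],
)

```text
clock: 34.2
eef_pos: [461.8, 137.0, 46.6]
tool_rot: [-3.141, -0.0, -0.255]
force: [-0.3, 0.5, -1.2]
width: 58.6
gripper_force: 65.0
```

>>> arm_command(
  deltas=[
    {"dx":0,"dy":0,"dz":-0.0005,"yaw":0,"jaw":0.55},
    {"dx":0,"dy":0,"dz":-0.001,"yaw":0,"jaw":0.55},
    {"dx":0,"dy":0,"dz":-0.001,"yaw":0,"jaw":0.55},
    {"dx":0,"dy":0,"dz":-0.001,"yaw":0,"jaw":0.55},
  ],
)

```text
clock: 34.6
eef_pos: [461.8, 136.9, 46.2]
tool_rot: [-3.141, -0.001, -0.255]
force: [-1.6, -0.6, 9.3]
width: 58.7
gripper_force: 66.4
```

>>> arm_command(
  deltas=[
    {"dx":0,"dy":0,"dz":0.0005,"yaw":0,"jaw":0.72},
    {"dx":0,"dy":0,"dz":0.0005,"yaw":0,"jaw":0.8},
    {"dx":0,"dy":0,"dz":0.0005,"yaw":0,"jaw":0.9},
    {"dx":0,"dy":0,"dz":0.0005,"yaw":0,"jaw":1},
    {"dx":0,"dy":0,"dz":0.0005,"yaw":0,"jaw":1},
    {"dx":0,"dy":0,"dz":0.02,"yaw":0,"jaw":1},
    {"dx":0,"dy":0,"dz":0.06,"yaw":0,"jaw":1},
    {"dx":0,"dy":0,"dz":0.11,"yaw":0,"jaw":1},
    {"dx":0,"dy":0,"dz":0.16,"yaw":0,"jaw":1},
    {"dx":0,"dy":0,"dz":0.2,"yaw":0,"jaw":1},
    {"dx":0,"dy":0,"dz":0.2,"yaw":0,"jaw":1},
    {"dx":0,"dy":0,"dz":0.2,"yaw":0,"jaw":1},
    {"dx":0,"dy":0,"dz":0.2,"yaw":0,"jaw":1},
  ],
)

```text
clock: 35.9
eef_pos: [460.6, 136.5, 244.2]
tool_rot: [3.14, 0.002, -0.254]
force: [-0.6, 0.0, -0.1]
width: 85.4
gripper_force: 0.0
```

```bash
python3 - <<'E'
from h import *
s=read_state();print(s['eef_pos'],s['clock'],s['width'])
snap('wrist','f');snap('top','ft');snap('scene','fs')
for f,n,c,r,lo,hi in(('f','char',(461,137),60,66,72),('f','tt',(461,137),85,36.5,42),('f','knob',(474,-137),20,90,99),('f','block',(619,266),45,41,47),('fs','lid',(404,-355),35,44,54),('fs','knob',(474,-137),25,88,100),('fs','block',(619,266),45,39,47)):
  w=cloud(f);z=w[...,2];k=(np.hypot(w[...,0]-c[0],w[...,1]-c[1])<r)&(z>lo)&(z<hi);p=w[k]
  if len(p)>9: print(f,n,len(p),p[:,2].mean().round(1),cv2.minEnclosingCircle(p[:,:2].astype(np.float32)),cv2.minAreaRect(p[:,:2].astype(np.float32)))
E
```

```text
[460.5879301  136.47014615 244.19185551] 35.9 85.40061477062
f char 5487 69.0 ((461.1622619628906, 136.21730041503906), 57.09722900390625) ((461.25787353515625, 136.1618194580078), (60.01454162597656, 99.50051879882812), 75.49227905273438)
f tt 8105 39.1 ((461.75384521484375, 137.1330108642578), 74.75736999511719) ((461.5392150878906, 136.84390258789062), (148.6645050048828, 147.760986328125), 75.32979583740234)
f knob 487 95.9 ((474.643798828125, -136.58013916015625), 10.459662437438965) ((474.74359130859375, -136.73684692382812), (20.27189064025879, 19.03685760498047), 75.42115783691406)
f block 3519 43.9 ((619.2907104492188, 265.4325866699219), 38.713356018066406) ((619.5521240234375, 266.03631591796875), (57.94940185546875, 56.01384353637695), 59.98969268798828)
fs lid 157 47.3 ((403.7348327636719, -354.3872375488281), 23.680076599121094) ((403.93829345703125, -355.3155212402344), (47.24229431152344, 41.69839096069336), 11.629544258117676)
fs knob 38 94.4 ((473.7412414550781, -137.74085998535156), 10.90523624420166) ((474.59173583984375, -136.4552001953125), (17.120779037475586, 18.933910369873047), 86.80911254882812)
fs block 374 42.4 ((619.502685546875, 266.741943359375), 37.351810455322266) ((620.5841674804688, 265.4538879394531), (55.661842346191406, 57.81883239746094), 60.753639221191406)
```

View pics/fs.png

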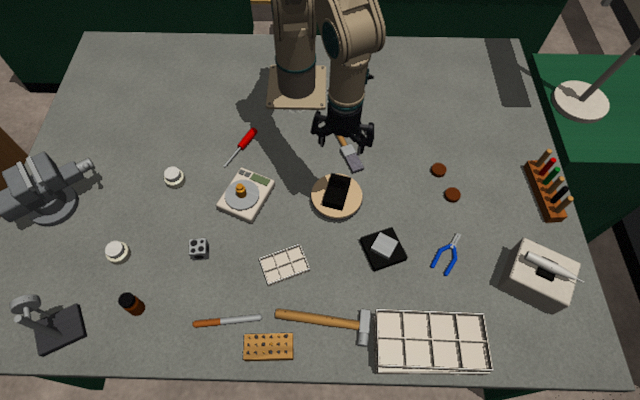

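All four are in place: the weight on the pan (240,190), the lid on the pot (174,177), the block on the pad (384,245) and the charcoal on the turntable (337,192). The gripper is clear.

```bash
python3 -c "from cell import *; print(finish_job())"
```

```text
the job is handed in; nothing more can be done
None
```

I placed the weight, lid, bench block and charcoal block and handed the job in at about 36 s. The last camera measurements put all four at the right heights and within 2 mm of their targets; no verdict was shown.

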